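# Tuck and press the tray lid shut

## Task

The white lid on top of the blue tray stack lies half open: push it along until its far edge is tucked in under the lip at the far end of the top tray, then press its raised end down past the spring catch so that it sits level and fully home on its seat. Then let go and leave everything else where it stands.

Things in the scene. Friction and masses are not known exactly. Their poses are not given: they have to be found in the camera images.
- stack: Stack of three blue plastic trays fixed to the counter, 182 mm long (x), 134 wide (y), 69 high. Origin: centre of its underside on the counter; x runs along it to the far end (away from the robot), z up. The top tray is open, 172 x 124 mm between 5 mm walls, tops at 69 mm. The lid's seat, ledges along both long sides, is 52 mm above the origin.
- far_lip (a point): Free edge (middle, underside) of the lip at the top tray's far end, 62 mm above the counter. The lip overhangs the seat by 12 mm from the far wall's inner face, across the whole width, and is 4 mm thick.
- catch_nose (a point): Tip of the spring catch in the middle of the near (-x) wall: a 60 mm wide nose with 45 degree faces, sticking 5 mm inwards, 58 to 69 mm above the counter. With the far edge tucked in, it keeps the lid's near end up until a downward push of about 5 to 12 N on that end takes it past the nose.
- lid: Flat white lid, 170 mm long (x), 120 wide (y), 6 thick, about 160 g, a ridge across it near one end. Origin: centre of its underside; x to its far end, z up. At first it is tilted some 7 degrees: far edge low on the seat, 20 to 40 mm short of the far wall, near end high, jutting out over the near wall. Home, its underside is 52 mm above the counter and its origin within 2 mm of the stack's axis.
- ridge_top (a point): Centre of the ridge's top face, 55 mm from the lid's middle to the near end. Ridge: 16 mm deep (x), 80 wide, 16 high above the lid; 22 mm of flat lid lie between it and the near edge. Push its near side to slide the lid, press its top to push that end down. Height above the counter: 74 mm with the lid home, about 86 mm with the far edge tucked in and the near end on the catch.
- lid_near (a point): Middle of the lower edge of the lid's near (raised) end, 85 mm from the lid's origin; axes as the lid's.
- lid_far (a point): Middle of the lower edge of the lid's far end, 85 mm from the lid's origin; axes as the lid's.
- fork: Steel fork lying on the counter beside the stack, 180 mm long, 4 mm thick; origin near its middle on the underside. To be left alone.
- spoon_rest: White ceramic spoon rest, a 106 mm round dish 16 mm high with a flat 60 mm tail; origin under the dish's centre. To be left alone.
- pastry_brush: Silicone pastry brush with a wooden handle, 180 mm long, 16 mm high; origin on its underside, where the handle ends. To be left alone.
- mug: White mug, 76 mm across, 90 mm high, beyond the stack; origin under its centre. To be left alone.
- jar: Glass jar with steel cap, 68 mm across, 100 mm high, beyond the stack; origin under its centre. To be left alone.
- spatula: Kitchen spatula lying on the counter to the left of the fork; origin on its underside. To be left alone.
There are look-alikes about, which are no part of the job. What is shaped like the lid but purple is not meant. Of the things shaped like the stack, the blue one is meant.

How it is judged:
By the outcome, as a careful person would: the job done as asked, in the order asked, and still so for the second after the job is handed in, with the robot touching nothing.
It also fails if it takes over 32 s, if anything falls off the work surface, if the arm or the gripper's body presses on something with over 40 N, if the wrist force passes 120 N, or if a joint passes its speed limit or range.

## Robot

A 6-joint arm with a two-finger parallel gripper is mounted at the origin on the work surface. World frame = base frame: x ahead of the robot, y to its left, z up, the work surface at z = 0. Lengths are in m, angles in rad, forces in N, time in s.
With the tool pointing down it reaches from about 0.35 to 0.875 m from the base axis. Payload 15.5 kg.
Tool frame: the origin (TCP) lies between the finger pads; the fingertips stand r.tip_reach ahead of it and the grasp point (between the pads) lies 5 mm behind it (r.tip_reach is the distance from the TCP to the fingertips, in m); z points along the fingers, y is the line along which they close (so a half turn about z gives the same grasp; the last joint's range is limited). The gripper opens to 85 mm and grips with 20 to 120 N. Pads are 22 mm wide; open, the fingers measure 114 mm over their backs; the gripper's body (76 mm by 85 mm) begins 54 mm behind the grasp point. The pads swing forward as they close: fully open they stand 13 mm farther back than shut.
Start: joints at [-1.292, 0.494, 1.345, -0, 1.302, -0.096], TCP at [0.228, -0.582, 0.218] pointing down, gripper open.
Joint ranges: [-2.91, 2.91], [-0.82, 2.16], [0.22, 2.67], [-1.22, 4.37], [0.12, 2.79], [-3.08, 3.08]. Speed limits (rad/s): [1.89, 1.89, 2.57, 3.01, 3.01, 3.01].

## Interface

Orientations are given as a unit quaternion [w, x, y, z].
In Python, from bench import readout, optics, r gives the robot as it stands.
- The arm moves only by the tool jog_arm, never from a script. Its argument "targets" is a list of rows, each an object of numbers: "dx", "dy", "dz": the shift along the tool's x, y, z in cm; "wx", "wy", "wz": the turn, a rotation vector about the tool's x, y, z in degrees; "fingers": the opening, from 0 (shut) to 1 (fully open). A call has 1 to 12 rows; each row shifts and turns the commanded pose from where the row before left it, along the tool's axes as they then stand; what a row does not reach is not made up. A row lasts 1/10 s, in which the tool goes at most 50 mm and 8.59 degrees, less where a joint would pass 70% of its speed; a pose out of reach is approached as far as the arm can. A call is refused whole if a number of a shift passes 5 or a number of a turn 8.59, either way. A call with a gripper value outside its range is refused whole. The fingers move at their own pace and stop on an object; "grip_force" is the grip in N (left out, the last holds). Time passes only in rows, so rows that do not move let the fingers close. It gives the time, the measured TCP pose, the force, the opening and the grip force at its end, in the units of the state.
- readout.get_state(): the state, without advancing time (a new reading comes with each control period).
- optics.capture(name): name is "side" or "top"; returns the picture (480x640x3 uint8, red, green, blue); there is no depth.
- optics.camera_model(name): a dict with "fx", "fy", "cx", "cy" (pixels), "extrinsics" (4x4, takes a point from world to camera coordinates). Camera axes: x right, y down, z forward; pixel columns grow to the right and rows downward; lengths in m; the calibration is good to about 2 mm. A picture is of the moment at which its call begins. camera_model takes no time and is no camera call.
- r.sign_off(): hands the job in; it is judged then, once.
The state is a dict: "time_s": time; "joint_positions": joint angles; "joint_velocities": joint speeds; "effort": joint torques, N m; "eef_pos": TCP position; "ee_rot": TCP orientation; "ft_force": force on the tool from outside, world axes, zero at the start; "wrist_torque": the same for the moment, N m; "opening": opening from 0.0 (shut) to 1.0 (fully open); "gripper_force": force on a finger pad.
Only numpy, scipy, OpenCV 4.12 (cv2) and the standard library are available. Lean on these libraries where they do the work, as an engineer would, in place of code of your own. Each camera call takes 0.05 s, during which the arm holds its last target. There are 200 camera calls.

## Working session

There is one attempt and no reset: what is moved stays moved. The work goes in short steps, Python scripts to look and compute and a tool call to move; the robot and the scene stay as the last step left them, time stands still between calls to the robot, and variables do not carry over. Pictures are saved under pics/ and viewed, at most 10 in all, crops included, and the job is handed in when it is done.

Besides the shell and the picture viewer there is one more tool, called after ">>>" by a JSON object that holds its "api" and its "payload", one argument or row to a line. jog_arm: Moves the arm, as the interface text tells. Its arguments: {"type":"object","properties":{"targets":{"type":"array"},"grip_force":{"type":"number"}},"required":["targets"]}

```bash
mkdir -p pics; ls; python3 - <<'E'
from bench import readout, optics, r
import cv2,numpy as np
for n in("top","side"):
    cv2.imwrite(f"pics/{n}0.png",optics.capture(n)[:,:,::-1])
    m=optics.camera_model(n);print(n,m["fx"],m["cx"],m["cy"]);print(np.round(np.array(m["extrinsics"]),3))
s=readout.get_state();print(s,r.tip_reach)
E
```

```text
pics
top 583.8185549816807 309.2498466858637 233.75812499354447
[[ 1.000e-03 -1.000e+00  9.000e-03  3.000e-03]
 [-9.980e-01 -1.000e-03 -6.300e-02  4.670e-01]
 [ 6.300e-02 -9.000e-03 -9.980e-01  1.439e+00]
 [ 0.000e+00  0.000e+00  0.000e+00  1.000e+00]]
side 482.0261441376927 320.73162200274754 236.31591438972902
[[-0.877 -0.481 -0.007  0.438]
 [-0.292  0.543 -0.787  0.197]
 [ 0.382 -0.688 -0.617  0.768]
 [ 0.     0.     0.     1.   ]]
{'time_s': 0.1, 'joint_positions': array([-1.29252579e+00,  4.94123170e-01,  1.34609828e+00, -2.09032044e-05,
        1.30253118e+00, -9.54959764e-02]), 'joint_velocities': array([-0.00111732, -0.00074682, -0.00135431, -0.0007085 ,  0.00209696,
       -0.00103015]), 'effort': array([ 1.72016473e-03, -8.83592534e+01, -3.84559786e+01, -5.61851067e-06,
        5.31550177e-03,  1.82843070e-05]), 'eef_pos': array([ 0.22810045, -0.58149577,  0.21774872]), 'ee_rot': array([-5.76646061e-04,  9.82587408e-01,  1.85800026e-01, -6.29636993e-05]), 'ft_force': array([-0.84479618,  0.88752093, -0.32081128]), 'wrist_torque': array([-0.03081595,  0.0087203 , -0.03164446]), 'gripper_force': 0.0, 'opening': 1.0012085480843076} 0.014
```

View pics/top0.png

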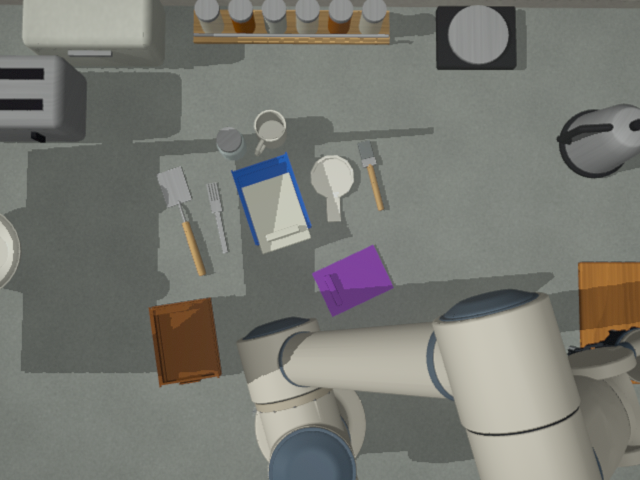

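View pics/side0.png

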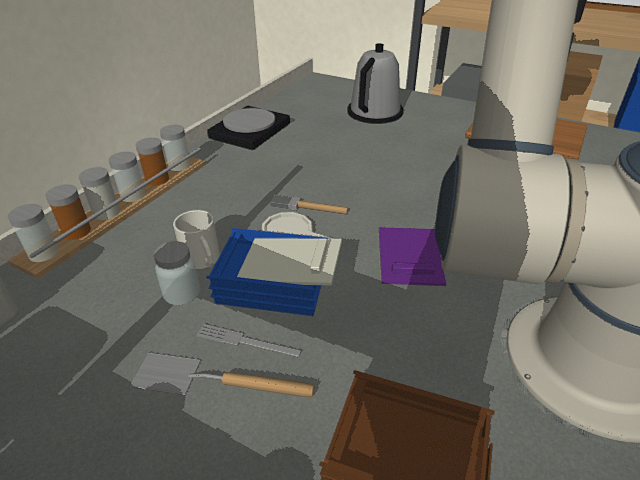

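The top view shows the blue stack with the lid at about (233–310, 154–252), far end at the top. The purple look-alike is at (352,280) and the brown tray is at (185,340). Next I'll enlarge the stack in both views.

```bash
python3 - <<'E'
import cv2,numpy as np
a=cv2.imread("pics/top0.png")[140:265,220:325];b=cv2.imread("pics/side0.png")[215:325,200:350]
a=cv2.resize(a,None,fx=4,fy=4,interpolation=cv2.INTER_CUBIC);b=cv2.resize(b,None,fx=2.5,fy=2.5,interpolation=cv2.INTER_CUBIC)
c=np.zeros((500,800,3),np.uint8);c[:500,:420]=a;c[:275,425:800]=b;cv2.imwrite("pics/crop0.png",c)
E
```

```text
(no output)
```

View pics/crop0.png

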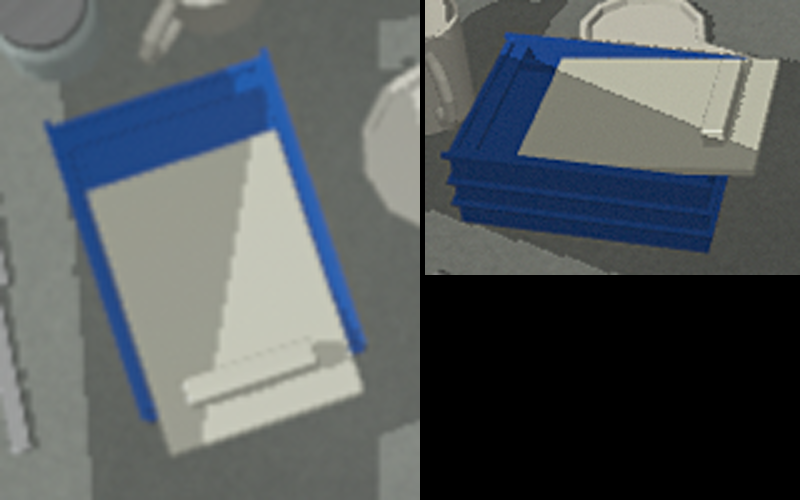

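The crop shows the rim corners at about (47,123), (266,50), (365,350), (143,420), in 4x crop pixels. The lid corners are at (88,190), (275,130), (363,390), (172,455), and the ridge is visible near the lower end. I'll fit poses to these.

```bash
cat >h.py <<'E'
import numpy as np
from bench import readout,optics,r
from scipy.optimize import least_squares
from scipy.spatial.transform import Rotation as R
def proj(n,P):
    m=optics.camera_model(n);E=np.array(m["extrinsics"]);q=np.atleast_2d(P)@E[:3,:3].T+E[:3,3]
    return np.c_[q[:,0]/q[:,2]*m["fx"]+m["cx"],q[:,1]/q[:,2]*m["fy"]+m["cy"]]
def pose(x,y,z,yaw,pitch,P): return R.from_euler("ZY",[yaw,pitch]).apply(P)+[x,y,z]
def crop(a,f=4,o=(220,140)): return (np.array(a,float)+.5)/f-.5+o
E
python3 - <<'E'
from h import *
S=crop([(47,123),(266,50),(365,350),(143,420)])
MS=np.array([[.091,.067,.069],[.091,-.067,.069],[-.091,-.067,.069],[-.091,.067,.069]])
f=least_squares(lambda p:(proj("top",pose(p[0],p[1],0,p[2],0,MS))-S).ravel(),[.65,.05,.3])
print("stack",f.x,np.degrees(f.x[2]),f.fun.round(2))
L=crop([(88,190),(275,130),(363,390),(172,455)])
ML=np.array([[0,.06,.006],[0,-.06,.006],[-.17,-.06,.006],[-.17,.06,.006]])
g=least_squares(lambda p:np.r_[(proj("top",pose(p[0],p[1],.052,p[2],np.radians(7),ML))-L).ravel()],[.7,.05,.3])
print("lid far",g.x,np.degrees(g.x[2]),g.fun.round(2))
x,y,t=f.x;d=g.x[:2]-[x,y];c,s=np.cos(t),np.sin(t)
print("far in stack",c*d[0]+s*d[1],-s*d[0]+c*d[1])
print("ridge top",pose(g.x[0],g.x[1],.052,g.x[2],np.radians(7),np.array([[-.14,0,.022],[-.148,0,.006],[-.17,0,.006]])))
# side check
P=pose(x,y,0,t,0,MS);q=proj("side",P);print("side stack crop",(q-[200,215])*2.5+[425,0])
q=proj("side",pose(g.x[0],g.x[1],.052,g.x[2],np.radians(7),ML));print("side lid crop",(q-[200,215])*2.5+[425,0])
E
```

```text
stack [0.5489718  0.09595579 0.31808348] 18.22484087798218 [ 1.47  0.99 -0.42  2.17 -1.68 -1.49  0.63 -1.61]
lid far [0.59545056 0.11090529 0.32166407] 18.429993901083236 [-0.11  0.26  0.12 -0.14  0.1   0.12 -0.1  -0.24]
far in stack 0.04882263323491162 -0.0003365005390045181
ridge top [[0.4661647  0.06782242 0.09089772]
 [0.45678168 0.06469565 0.07599194]
 [0.43606562 0.05779229 0.07867307]]
side stack crop [[448.93718407 148.38261757]
 [511.35353988  32.87263557]
 [742.60902418  58.24475305]
 [707.91231205 180.8981086 ]]
side lid crop [[512.04574132 160.21738426]
 [561.37773971  55.03334542]
 [778.40442135  57.07383777]
 [751.97024232 167.39961818]]
```

>>> {"api": "jog_arm", "payload": {
  "targets": [
    {"dx": 2.5, "dy": -3.0, "fingers": 0},
    {"dx": 2.5, "dy": -3.0, "fingers": 0},
    {"dx": 2.5, "dy": -3.0, "fingers": 0},
    {"dx": 2.5, "dy": -3.0, "fingers": 0},
    {"dx": 2.5, "dy": -3.0, "fingers": 0},
    {"dx": 2.5, "dy": -3.0, "fingers": 0},
    {"dx": 2.5, "dy": -3.0, "fingers": 0},
    {"dx": 2.5, "dy": -3.0, "fingers": 0},
    {"dx": 2.5, "dy": -3.0, "fingers": 0},
    {"dx": 2.5, "dy": -3.0, "fingers": 0},
    {"dx": 2.5, "dy": -3.0, "fingers": 0},
    {"dx": 2.5, "dy": -3.0, "fingers": 0}
  ],
  "grip_force": 30
}}

```text
$.targets[0]: bad value
```

>>> {"api": "jog_arm", "payload": {
  "targets": [
    {"dx": 2.5, "dy": -3.0, "dz": 0, "wx": 0, "wy": 0, "wz": 0, "fingers": 0},
    {"dx": 2.5, "dy": -3.0, "dz": 0, "wx": 0, "wy": 0, "wz": 0, "fingers": 0},
    {"dx": 2.5, "dy": -3.0, "dz": 0, "wx": 0, "wy": 0, "wz": 0, "fingers": 0},
    {"dx": 2.5, "dy": -3.0, "dz": 0, "wx": 0, "wy": 0, "wz": 0, "fingers": 0},
    {"dx": 2.5, "dy": -3.0, "dz": 0, "wx": 0, "wy": 0, "wz": 0, "fingers": 0},
    {"dx": 2.5, "dy": -3.0, "dz": 0, "wx": 0, "wy": 0, "wz": 0, "fingers": 0},
    {"dx": 2.5, "dy": -3.0, "dz": 0, "wx": 0, "wy": 0, "wz": 0, "fingers": 0},
    {"dx": 2.5, "dy": -3.0, "dz": 0, "wx": 0, "wy": 0, "wz": 0, "fingers": 0},
    {"dx": 2.5, "dy": -3.0, "dz": 0, "wx": 0, "wy": 0, "wz": 0, "fingers": 0},
    {"dx": 2.5, "dy": -3.0, "dz": 0, "wx": 0, "wy": 0, "wz": 0, "fingers": 0},
    {"dx": 2.5, "dy": -3.0, "dz": 0, "wx": 0, "wy": 0, "wz": 0, "fingers": 0},
    {"dx": 2.5, "dy": -3.0, "dz": 0, "wx": 0, "wy": 0, "wz": 0, "fingers": 0}
  ],
  "grip_force": 30
}}

```text
time_s: 1.3
eef_pos: [0.3761, -0.1356, 0.2182]
ee_rot: [-0.0, 0.983, 0.186, -0.0]
ft_force: [0.4, -0.8, 0.3]
opening: -0.003
gripper_force: 0.0
```

>>> {"api": "jog_arm", "payload": {
  "targets": [
    {"dx": 2.55, "dy": -3.15, "dz": 0, "wx": 0, "wy": 0, "wz": 0, "fingers": 0},
    {"dx": 2.55, "dy": -3.15, "dz": 0, "wx": 0, "wy": 0, "wz": 0, "fingers": 0},
    {"dx": 2.55, "dy": -3.15, "dz": 0, "wx": 0, "wy": 0, "wz": 0, "fingers": 0},
    {"dx": 2.55, "dy": -3.15, "dz": 0, "wx": 0, "wy": 0, "wz": 0, "fingers": 0},
    {"dx": 2.55, "dy": -3.15, "dz": 0, "wx": 0, "wy": 0, "wz": 0, "fingers": 0},
    {"dx": 0, "dy": 0, "dz": 2.5, "wx": 0, "wy": 0, "wz": 3.1, "fingers": 0},
    {"dx": 0, "dy": 0, "dz": 2.5, "wx": 0, "wy": 0, "wz": 0, "fingers": 0},
    {"dx": 0, "dy": 0, "dz": 2.5, "wx": 0, "wy": 0, "wz": 0, "fingers": 0},
    {"dx": 0, "dy": 0, "dz": 2.5, "wx": 0, "wy": 0, "wz": 0, "fingers": 0},
    {"dx": 0, "dy": 0, "dz": 0, "wx": 0, "wy": 0, "wz": 0, "fingers": 0}
  ]
}}

```text
time_s: 2.3
eef_pos: [0.4354, 0.0561, 0.1161]
ee_rot: [-0.0, 0.987, 0.159, -0.002]
ft_force: [-0.3, -0.8, -0.6]
opening: 0.001
gripper_force: 0.0
```

```bash
python3 - <<'E'
from h import *
import cv2
a=optics.capture("side")[:,:,::-1];cv2.imwrite("pics/s1f.png",a)
cv2.imwrite("pics/s1.png",cv2.resize(a[165:325,200:400],None,fx=3.5,fy=3.5,interpolation=cv2.INTER_CUBIC))
s=readout.get_state();print(s["eef_pos"],s["ee_rot"],s["ft_force"],proj("side",s["eef_pos"]+[0,0,-.014]))
E
```

```text
[0.43625817 0.05604284 0.11756152] [-2.78256238e-04  9.87249012e-01  1.59175352e-01 -1.58683386e-03] [-0.09510314  0.07583438 -0.30601507] [[336.92103617 247.12835622]]
```

View pics/s1.png

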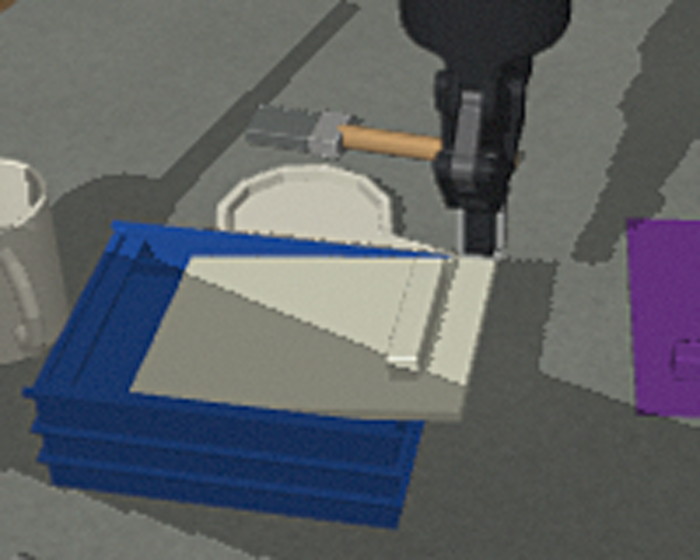

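```bash
python3 - <<'E'
from h import *
import cv2
a=cv2.imread("pics/s1f.png").astype(int);b=cv2.imread("pics/side0.png").astype(int)
d=abs(a-b).sum(2)
for v in range(226,256,2): print(v,''.join('#' if x>40 else '.' for x in d[v,315:360]))
s=readout.get_state();p=s["eef_pos"]
for k in(.01,0,-.014): print(k,proj("side",p+[0,0,k]), proj("top",p+[0,0,k]))
E
```

```text
226 ...............###############...............
228 ...............###############...............
230 ...............##.############...............
232 ...............###############...............
234 ...............###############...............
236 ................############.................
238 .................######.#####................
240 .........................#...................
242 .............................................
244 .............................................
246 .............................................
248 .............................................
250 .............................................
252 .............................................
254 .............................................
0.01 [[337.11782551 236.18032467]] [[286.64617081 244.1646012 ]]
0 [[337.0349702  240.78983534]] [[286.77623639 244.36097184]]
-0.014 [[336.92103617 247.12835622]] [[286.95512861 244.63106005]]
```

>>> {"api": "jog_arm", "payload": {
  "targets": [
    {"dx": 0, "dy": 0, "dz": 1.1, "wx": 0, "wy": 0, "wz": 0, "fingers": 0},
    {"dx": 0, "dy": 0, "dz": 1.1, "wx": 0, "wy": 0, "wz": 0, "fingers": 0},
    {"dx": 0, "dy": 0, "dz": 0, "wx": 0, "wy": 0, "wz": 0, "fingers": 0}
  ]
}}

```text
time_s: 2.65
eef_pos: [0.4373, 0.056, 0.0967]
ee_rot: [-0.0, 0.987, 0.159, -0.0]
ft_force: [0.2, 0.5, 0.1]
opening: 0.0
gripper_force: 0.0
```

```bash
python3 - <<'E'
from h import *
import cv2
a=optics.capture("side")[:,:,::-1];cv2.imwrite("pics/s2f.png",a)
cv2.imwrite("pics/s2.png",cv2.resize(a[200:300,260:380],None,fx=5,fy=5,interpolation=cv2.INTER_CUBIC))
s=readout.get_state();p=s["eef_pos"];print(p,s["ft_force"],r.tip_reach)
print((proj("side",[p,p-[0,0,.014]])-[260,200])*5)
E
```

```text
[0.43752139 0.05599419 0.09710219] [ 0.09970196 -0.29058106  0.84675748] 0.014
[[381.17334009 248.86228127]
 [380.65339913 279.60359138]]
```

View pics/s2.png

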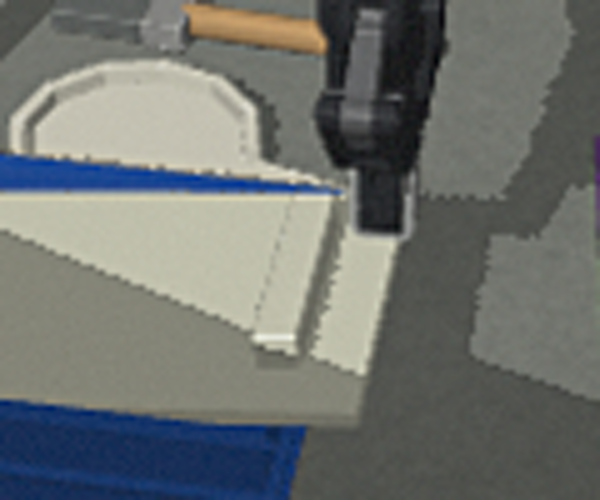

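>>> {"api": "jog_arm", "payload": {
  "targets": [
    {"dx": 0.5, "dy": -0.2, "dz": 0, "wx": 0, "wy": 0, "wz": 0, "fingers": 0},
    {"dx": 0.4, "dy": 0, "dz": 0, "wx": 0, "wy": 0, "wz": 0, "fingers": 0},
    {"dx": 0.3, "dy": 0, "dz": 0, "wx": 0, "wy": 0, "wz": 0, "fingers": 0},
    {"dx": 0.3, "dy": 0, "dz": 0, "wx": 0, "wy": 0, "wz": 0, "fingers": 0},
    {"dx": 0.3, "dy": 0, "dz": 0, "wx": 0, "wy": 0, "wz": 0, "fingers": 0}
  ]
}}

```text
time_s: 3.2
eef_pos: [0.454, 0.0637, 0.0964]
ee_rot: [0.0, 0.987, 0.159, 0.0]
ft_force: [0.1, -0.4, -0.1]
opening: 0.002
gripper_force: 0.0
```

```bash
python3 - <<'E'
from h import *
import cv2
a=optics.capture("side")[:,:,::-1];cv2.imwrite("pics/s3f.png",a)
cv2.imwrite("pics/s3.png",cv2.resize(a[200:300,260:380],None,fx=5,fy=5,interpolation=cv2.INTER_CUBIC))
s=readout.get_state();print(s["eef_pos"],s["ft_force"])
E
```

```text
[0.45448516 0.06376384 0.0963723 ] [0.77774952 0.57185069 0.42407581]
```

View pics/s3.png

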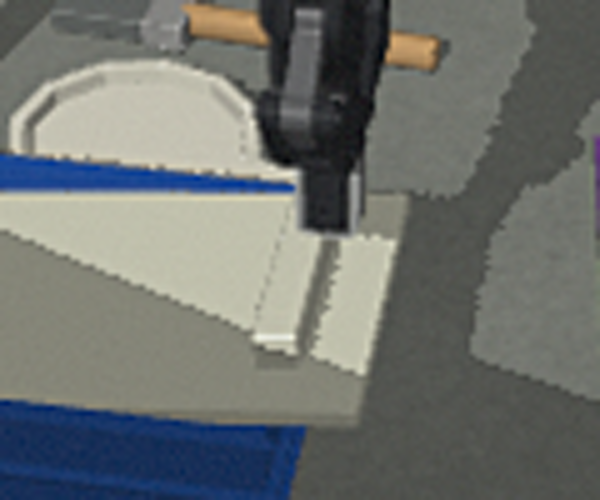

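The finger is over the ridge with no contact force, so the tips sit higher than tip_reach suggests. I'll back off, go lower and retry.

>>> {"api": "jog_arm", "payload": {
  "targets": [
    {"dx": -2.0, "dy": 0, "dz": 0, "wx": 0, "wy": 0, "wz": 0, "fingers": 0},
    {"dx": 0, "dy": 0, "dz": 1.0, "wx": 0, "wy": 0, "wz": 0, "fingers": 0},
    {"dx": 0.5, "dy": 0, "dz": 0, "wx": 0, "wy": 0, "wz": 0, "fingers": 0},
    {"dx": 0.5, "dy": 0, "dz": 0, "wx": 0, "wy": 0, "wz": 0, "fingers": 0},
    {"dx": 0.3, "dy": 0, "dz": 0, "wx": 0, "wy": 0, "wz": 0, "fingers": 0},
    {"dx": 0.3, "dy": 0, "dz": 0, "wx": 0, "wy": 0, "wz": 0, "fingers": 0},
    {"dx": 0.3, "dy": 0, "dz": 0, "wx": 0, "wy": 0, "wz": 0, "fingers": 0}
  ]
}}

```text
time_s: 3.95
eef_pos: [0.4533, 0.0635, 0.0864]
ee_rot: [0.0, 0.987, 0.159, 0.0]
ft_force: [0.8, -0.4, 0.0]
opening: -0.001
gripper_force: 0.0
```

```bash
python3 - <<'E'
from h import *
import cv2
a=optics.capture("side")[:,:,::-1];cv2.imwrite("pics/s4f.png",a)
s=readout.get_state();print(s["eef_pos"],s["ft_force"])
b=cv2.imread("pics/s3f.png").astype(int);d=abs(a.astype(int)-b).sum(2)>40
for v in range(230,292,3): print(v,''.join('#' if x else '.' for x in d[v,240:345]))
E
```

```text
[0.45370906 0.06349984 0.08642105] [ 0.48019229 -0.67116049 -0.12064905]
230 ........................................................................##..#########.#.....##...........
233 ........................................................................########.##........###...........
236 ..........................................................................#######.....##.####............
239 ...............................................................................###.......###.#...........
242 ................................................................................#........####............
245 ................................................................................#.#....#######...........
248 ...............................................................................#####################.....
251 .................................................................................##.##..##########.......
254 .........................................................................................................
257 .................................
[... 582 characters left out ...]
........................................
275 .........................................................................................................
278 .........................................................................................................
281 .........................................................................................................
284 .........................................................................................................
287 .........................................................................................................
290 .........................................................................................................
```

```bash
python3 - <<'E'
import cv2
cv2.imwrite("pics/s4.png",cv2.resize(cv2.imread("pics/s4f.png")[210:290,270:370],None,fx=6,fy=6,interpolation=cv2.INTER_CUBIC))
E
```

```text
(no output)
```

View pics/s4.png

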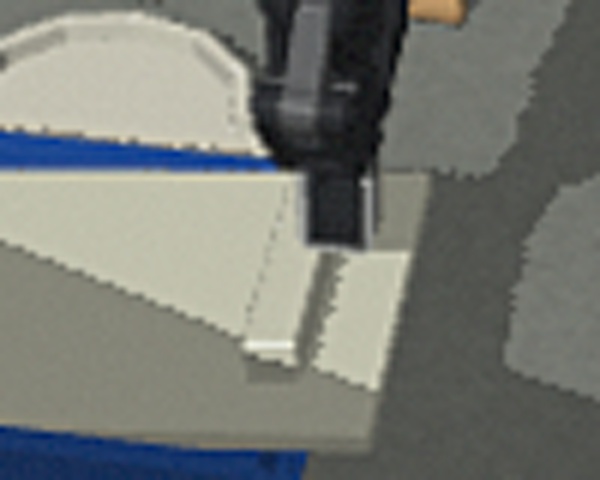

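Fingertip bottom is at about px (326,251), still above the ridge. I'll go another step lower the same way.

>>> {"api": "jog_arm", "payload": {
  "targets": [
    {"dx": -2.0, "dy": 0, "dz": 0, "wx": 0, "wy": 0, "wz": 0, "fingers": 0},
    {"dx": 0, "dy": 0, "dz": 1.0, "wx": 0, "wy": 0, "wz": 0, "fingers": 0},
    {"dx": 0.5, "dy": 0, "dz": 0, "wx": 0, "wy": 0, "wz": 0, "fingers": 0},
    {"dx": 0.5, "dy": 0, "dz": 0, "wx": 0, "wy": 0, "wz": 0, "fingers": 0},
    {"dx": 0.3, "dy": 0, "dz": 0, "wx": 0, "wy": 0, "wz": 0, "fingers": 0},
    {"dx": 0.3, "dy": 0, "dz": 0, "wx": 0, "wy": 0, "wz": 0, "fingers": 0},
    {"dx": 0.3, "dy": 0, "dz": 0, "wx": 0, "wy": 0, "wz": 0, "fingers": 0}
  ]
}}

```text
time_s: 4.7
eef_pos: [0.4521, 0.0631, 0.0763]
ee_rot: [0.0, 0.987, 0.159, -0.0]
ft_force: [-0.9, -0.5, 0.9]
opening: -0.0
gripper_force: 0.4
```

```bash
python3 - <<'E'
from h import *
import cv2
a=optics.capture("side")[:,:,::-1];cv2.imwrite("pics/s5f.png",a)
s=readout.get_state();print(s["eef_pos"],s["ft_force"])
b=cv2.imread("pics/s4f.png").astype(int);d=abs(a.astype(int)-b).sum(2)>40
for v in range(230,292,3): print(v,''.join('#' if x else '.' for x in d[v,240:345]))
E
```

```text
[0.45260132 0.06315538 0.07637103] [ 0.02079974 -0.4755403   0.7986768 ]
230 ........................................................................##...#....##....###..###.........
233 ........................................................................#################....###.........
236 ........................................................................###..#######........###..........
239 ............###...........................................................##########......####.....###...
242 ..........###...............................................................######........##.#.....###...
245 .........###................................................................#..#.##.......#.##....###....
248 ........###...............##.............................................#.#...#.##.......#.##....##.....
251 ......###...............................................................#.#.....############.#..###......
254 .....###........................................................................###################......
257 ...###...........................
[... 582 characters left out ...]
....##.......##...........###...........
275 ...........................................................................................###...........
278 ..........................................................................................###............
281 .........................................................................................###.............
284 ..............................................................#..........................###.............
287 .........................................................................................................
290 .........................................................................................................
```

The lid has slid about 3 px (~4 mm) with low force, so the push is working. I'll continue, lowering slightly as the ridge sinks.

>>> {"api": "jog_arm", "payload": {
  "targets": [
    {"dx": 0.3, "dy": 0, "dz": 0.05, "wx": 0, "wy": 0, "wz": 0, "fingers": 0},
    {"dx": 0.3, "dy": 0, "dz": 0.05, "wx": 0, "wy": 0, "wz": 0, "fingers": 0},
    {"dx": 0.3, "dy": 0, "dz": 0.05, "wx": 0, "wy": 0, "wz": 0, "fingers": 0},
    {"dx": 0.3, "dy": 0, "dz": 0.05, "wx": 0, "wy": 0, "wz": 0, "fingers": 0},
    {"dx": 0.3, "dy": 0, "dz": 0.05, "wx": 0, "wy": 0, "wz": 0, "fingers": 0},
    {"dx": 0.3, "dy": 0, "dz": 0.05, "wx": 0, "wy": 0, "wz": 0, "fingers": 0},
    {"dx": 0.3, "dy": 0, "dz": 0.05, "wx": 0, "wy": 0, "wz": 0, "fingers": 0}
  ]
}}

```text
time_s: 5.45
eef_pos: [0.472, 0.0696, 0.0727]
ee_rot: [-0.0, 0.987, 0.159, -0.0]
ft_force: [-2.7, -0.4, 2.8]
opening: -0.001
gripper_force: 1.1
```

```bash
python3 - <<'E'
from h import *
import cv2
a=optics.capture("side")[:,:,::-1];cv2.imwrite("pics/s6f.png",a)
t=optics.capture("top")[:,:,::-1];cv2.imwrite("pics/t6f.png",t)
c=np.zeros((500,800,3),np.uint8)
c[:400,:420]=cv2.resize(t[145:245,220:325],None,fx=4,fy=4,interpolation=cv2.INTER_CUBIC)
c[:280,425:800]=cv2.resize(a[215:327,200:350],None,fx=2.5,fy=2.5,interpolation=cv2.INTER_CUBIC)
cv2.imwrite("pics/c6.png",c)
s=readout.get_state();print(s["eef_pos"],s["ft_force"])
E
```

```text
[0.47231625 0.06968057 0.0727218 ] [ 0.54690854  0.1822393  -0.80550925]
```

View pics/c6.png

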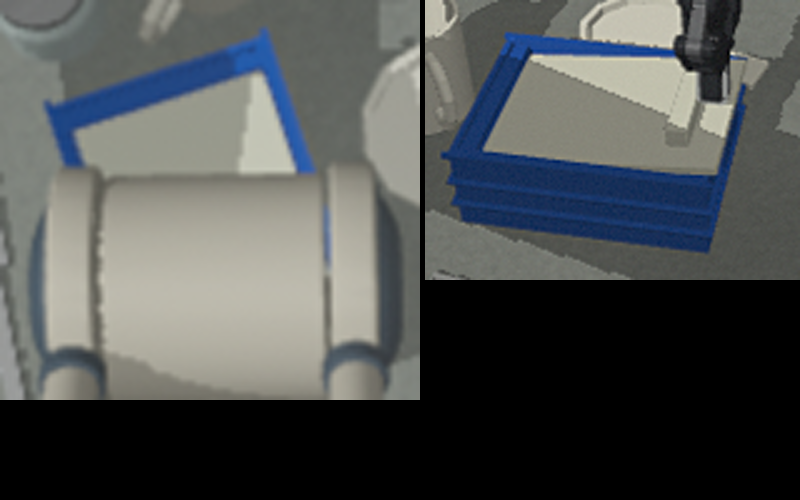

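The lid's far edge (top crop, (73,127) to (263,68)) is now a few mm short of the lip, and the lid is straight. I'll keep pushing and watch the force.

>>> {"api": "jog_arm", "payload": {
  "targets": [
    {"dx": 0.3, "dy": 0, "dz": 0.05, "wx": 0, "wy": 0, "wz": 0, "fingers": 0},
    {"dx": 0.3, "dy": 0, "dz": 0.05, "wx": 0, "wy": 0, "wz": 0, "fingers": 0},
    {"dx": 0.2, "dy": 0, "dz": 0.05, "wx": 0, "wy": 0, "wz": 0, "fingers": 0}
  ]
}}

```text
time_s: 5.85
eef_pos: [0.4796, 0.0721, 0.0713]
ee_rot: [0.0, 0.987, 0.159, 0.0]
ft_force: [-2.4, -0.7, 2.2]
opening: -0.001
gripper_force: 1.2
```

>>> {"api": "jog_arm", "payload": {
  "targets": [
    {"dx": 0.15, "dy": 0, "dz": 0, "wx": 0, "wy": 0, "wz": 0, "fingers": 0},
    {"dx": 0.15, "dy": 0, "dz": 0, "wx": 0, "wy": 0, "wz": 0, "fingers": 0}
  ]
}}

```text
time_s: 6.05
eef_pos: [0.4824, 0.0731, 0.0712]
ee_rot: [-0.0, 0.987, 0.159, 0.0]
ft_force: [-0.5, -0.1, 0.5]
opening: 0.003
gripper_force: 0.1
```

>>> {"api": "jog_arm", "payload": {
  "targets": [
    {"dx": 0.1, "dy": 0, "dz": 0, "wx": 0, "wy": 0, "wz": 0, "fingers": 0},
    {"dx": 0.1, "dy": 0, "dz": 0, "wx": 0, "wy": 0, "wz": 0, "fingers": 0}
  ]
}}

```text
time_s: 6.25
eef_pos: [0.4843, 0.0737, 0.0713]
ee_rot: [-0.0, 0.987, 0.159, 0.0]
ft_force: [-0.9, -0.2, -0.7]
opening: -0.001
gripper_force: 0.3
```

```bash
cat >>h.py <<'E'
import cv2
def faredge(img,off,z=.058,t=.3208,o=(.54897,.09596)):
    # stack-x (mm) of white->blue transition along line y=off
    xs=np.arange(.0,.11,.0005);c,s=np.cos(t),np.sin(t)
    P=np.c_[o[0]+c*xs-s*off,o[1]+s*xs+c*off,0*xs+z];q=proj("top",P).astype(np.float32)
    v=cv2.remap(img.astype(np.float32),q[:,None,0].copy(),q[:,None,1].copy(),cv2.INTER_LINEAR)[:,0]
    w=v[:,2]-v[:,0] # BGR: R-B, white ~0, blue negative
    return round(float(xs[np.argmax(w<-35)]*1000),1)
E
python3 - <<'E'
from h import *
a=optics.capture("side")[:,:,::-1];cv2.imwrite("pics/s7f.png",a)
t=optics.capture("top")[:,:,::-1];cv2.imwrite("pics/t7f.png",t)
for n in("top0","t6f","t7f"):
    i=cv2.imread(f"pics/{n}.png");print(n,[faredge(i,o) for o in(-.045,-.03,0,.03,.045)])
s=readout.get_state();print(s["eef_pos"],s["ft_force"])
b=cv2.imread("pics/s6f.png").astype(int);d=abs(a.astype(int)-b).sum(2)>40
for v in range(230,292,3): print(v,''.join('#' if x else '.' for x in d[v,210:345]))
c=np.zeros((500,800,3),np.uint8)
c[:400,:420]=cv2.resize(t[145:245,220:325],None,fx=4,fy=4,interpolation=cv2.INTER_CUBIC)
c[:280,425:800]=cv2.resize(a[215:327,200:350],None,fx=2.5,fy=2.5,interpolation=cv2.INTER_CUBIC)
cv2.imwrite("pics/c7.png",c)
E
```

```text
top0 [50.5, 50.0, 50.0, 50.0, 50.0]
t6f [76.0, 76.0, 76.0, 76.0, 76.0]
t7f [77.0, 77.5, 77.5, 77.5, 77.0]
[0.48421296 0.07366751 0.0712914 ] [-0.56390303  0.76561942 -0.32621685]
230 .................................................................................############..##.####..##.#######................#####
233 ................................................................................############..####################.............#######.
236 ..............................###############.#..................................###########..#######.##.#######................#####..
239 .............................##...................................................############...#####.################................
242 ...........................###..........##...........................................#########.##..#################.#.................
245 ..........................##...............................................................###########################................#
248 ........................###..................................................
[... 1318 characters left out ...]

278 .....................................................................................................########..........................
281 ...................................................................#.#.......#.....................#########...........................
284 .............................................................................................###....#######............................
287 .......................................................................................................................................
290 .......................................................................................................................................
```

>>> {"api": "jog_arm", "payload": {
  "targets": [
    {"dx": 0.15, "dy": 0, "dz": 0.1, "wx": 0, "wy": 0, "wz": 0, "fingers": 0},
    {"dx": 0.15, "dy": 0, "dz": 0, "wx": 0, "wy": 0, "wz": 0, "fingers": 0}
  ]
}}

```text
time_s: 6.55
eef_pos: [0.4849, 0.0741, 0.07]
ee_rot: [0.0, 0.987, 0.159, -0.002]
ft_force: [-13.8, -10.4, 10.3]
opening: 0.003
gripper_force: 9.7
```

```bash
python3 - <<'E'
from h import *
a=optics.capture("side")[:,:,::-1];cv2.imwrite("pics/s8f.png",a)
s=readout.get_state();print(s["eef_pos"],s["ft_force"])
b=cv2.imread("pics/s7f.png").astype(int);d=abs(a.astype(int)-b).sum(2)>40
for v in range(236,292,3): print(v,''.join('#' if x else '.' for x in d[v,210:345]))
E
```

```text
[0.48481942 0.07398053 0.07000115] [-10.78523123  -9.37256995   9.81329403]
236 ...................................#......#...........#..........................#.#.#.................##.....................##.......
239 ..................................................................................###..#...............#.##..###.......................
242 ....................................................................................####......#.......#.#..............................
245 ...........................................................................................##......#.#.##............................##
248 ..........................................................................................###.......##.##..............................
251 ...............................................................##...................#.....#..........#.##..............................
254 ...................................................................................#........####.....#.#.........#.....................
257 ........................................
[... 935 characters left out ...]

278 .......................................................................................................................................
281 .................................................................#.....................................................................
284 .......................................................................................................................................
287 .......................................................................................................................................
290 .......................................................................................................................................
```

Force rose to about 14 N along the push, so the far edge is against the far wall. Next I'll rise, go over the ridge top and press down.

>>> {"api": "jog_arm", "payload": {
  "targets": [
    {"dx": -0.5, "dy": 0, "dz": 0, "wx": 0, "wy": 0, "wz": 0, "fingers": 0},
    {"dx": 0, "dy": 0, "dz": -1.5, "wx": 0, "wy": 0, "wz": 0, "fingers": 0},
    {"dx": 0, "dy": 0, "dz": -1.5, "wx": 0, "wy": 0, "wz": 0, "fingers": 0},
    {"dx": 1.1, "dy": 0, "dz": 0, "wx": 0, "wy": 0, "wz": 0, "fingers": 0},
    {"dx": 1.1, "dy": 0, "dz": 0, "wx": 0, "wy": 0, "wz": 0, "fingers": 0},
    {"dx": 0, "dy": 0, "dz": 0.8, "wx": 0, "wy": 0, "wz": 0, "fingers": 0},
    {"dx": 0, "dy": 0, "dz": 0, "wx": 0, "wy": 0, "wz": 0, "fingers": 0}
  ]
}}

```text
time_s: 7.3
eef_pos: [0.5024, 0.08, 0.0906]
ee_rot: [-0.0, 0.987, 0.159, -0.001]
ft_force: [0.1, 0.4, -0.4]
opening: 0.0
gripper_force: 0.0
```

```bash
python3 - <<'E'
from h import *
a=optics.capture("side")[:,:,::-1];cv2.imwrite("pics/s9f.png",a)
s=readout.get_state();print(s["eef_pos"],s["ft_force"])
cv2.imwrite("pics/s9.png",cv2.resize(a[200:325,200:350],None,fx=4.5,fy=4.5,interpolation=cv2.INTER_CUBIC))
E
```

```text
[0.50213133 0.07993156 0.09093485] [-0.35075018 -0.07410913  0.51111506]
```

View pics/s9.png

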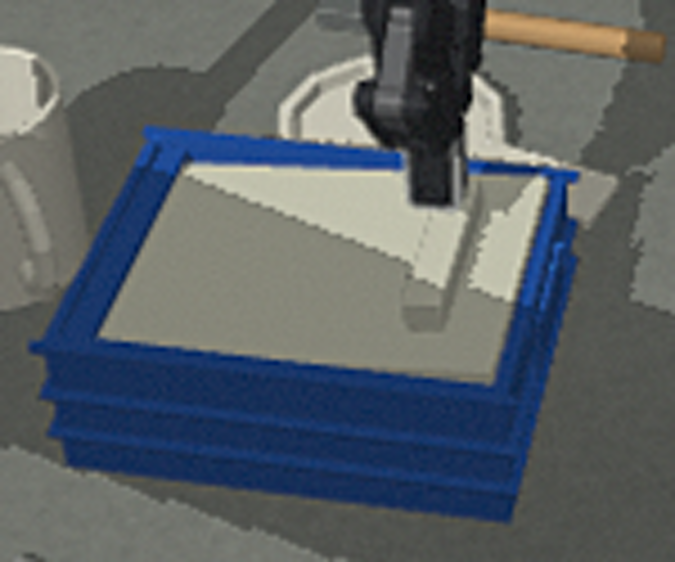

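The lid is tucked under the far lip (left, lid edge (185,165) to (100,340)) and the finger stands above the ridge. Now I'll press down.

>>> {"api": "jog_arm", "payload": {
  "targets": [
    {"dx": 0, "dy": 0, "dz": 0.4, "wx": 0, "wy": 0, "wz": 0, "fingers": 0},
    {"dx": 0, "dy": 0, "dz": 0.2, "wx": 0, "wy": 0, "wz": 0, "fingers": 0},
    {"dx": 0, "dy": 0, "dz": 0.2, "wx": 0, "wy": 0, "wz": 0, "fingers": 0}
  ]
}}

```text
time_s: 7.65
eef_pos: [0.5028, 0.0799, 0.084]
ee_rot: [-0.0, 0.987, 0.159, -0.0]
ft_force: [-0.4, 0.2, 1.0]
opening: 0.002
gripper_force: 0.0
```

>>> {"api": "jog_arm", "payload": {
  "targets": [
    {"dx": 0, "dy": 0, "dz": 0.2, "wx": 0, "wy": 0, "wz": 0, "fingers": 0},
    {"dx": 0, "dy": 0, "dz": 0.2, "wx": 0, "wy": 0, "wz": 0, "fingers": 0}
  ]
}}

```text
time_s: 7.85
eef_pos: [0.5031, 0.0799, 0.0802]
ee_rot: [-0.0, 0.987, 0.159, 0.0]
ft_force: [0.9, 0.0, 0.0]
opening: 0.001
gripper_force: 0.0
```

>>> {"api": "jog_arm", "payload": {
  "targets": [
    {"dx": 0, "dy": 0, "dz": 0.2, "wx": 0, "wy": 0, "wz": 0, "fingers": 0},
    {"dx": 0, "dy": 0, "dz": 0.1, "wx": 0, "wy": 0, "wz": 0, "fingers": 0}
  ]
}}

```text
time_s: 8.05
eef_pos: [0.503, 0.0799, 0.0771]
ee_rot: [-0.0, 0.987, 0.159, -0.0]
ft_force: [-0.1, -0.5, -0.4]
opening: -0.004
gripper_force: 0.0
```

>>> {"api": "jog_arm", "payload": {
  "targets": [
    {"dx": 0, "dy": 0, "dz": 0.2, "wx": 0, "wy": 0, "wz": 0, "fingers": 0},
    {"dx": 0, "dy": 0, "dz": 0.1, "wx": 0, "wy": 0, "wz": 0, "fingers": 0}
  ]
}}

```text
time_s: 8.25
eef_pos: [0.503, 0.0799, 0.0741]
ee_rot: [-0.0, 0.987, 0.159, -0.0]
ft_force: [0.4, 0.6, -0.6]
opening: 0.004
gripper_force: 0.0
```

>>> {"api": "jog_arm", "payload": {
  "targets": [
    {"dx": 0, "dy": 0, "dz": 0.1, "wx": 0, "wy": 0, "wz": 0, "fingers": 0},
    {"dx": 0, "dy": 0, "dz": 0.1, "wx": 0, "wy": 0, "wz": 0, "fingers": 0}
  ]
}}

```text
time_s: 8.45
eef_pos: [0.5031, 0.0799, 0.0724]
ee_rot: [0.0, 0.987, 0.159, 0.0]
ft_force: [-2.0, -0.8, 8.6]
opening: -0.001
gripper_force: 3.9
```

>>> {"api": "jog_arm", "payload": {
  "targets": [
    {"dx": 0, "dy": 0, "dz": 0.1, "wx": 0, "wy": 0, "wz": 0, "fingers": 0},
    {"dx": 0, "dy": 0, "dz": 0.1, "wx": 0, "wy": 0, "wz": 0, "fingers": 0}
  ]
}}

```text
time_s: 8.65
eef_pos: [0.5028, 0.0798, 0.0705]
ee_rot: [0.0, 0.987, 0.159, -0.0]
ft_force: [-4.3, -1.8, 10.8]
opening: 0.0
gripper_force: 5.4
```

Contact came at TCP z ≈ 0.073 (ridge at ~0.086), so home should be near 0.061.

>>> {"api": "jog_arm", "payload": {
  "targets": [
    {"dx": 0, "dy": 0, "dz": 0.15, "wx": 0, "wy": 0, "wz": 0, "fingers": 0},
    {"dx": 0, "dy": 0, "dz": 0.15, "wx": 0, "wy": 0, "wz": 0, "fingers": 0}
  ]
}}

```text
time_s: 8.85
eef_pos: [0.5031, 0.0799, 0.0672]
ee_rot: [0.0, 0.987, 0.159, 0.0]
ft_force: [0.0, -0.9, 0.2]
opening: 0.005
gripper_force: 0.5
```

>>> {"api": "jog_arm", "payload": {
  "targets": [
    {"dx": 0, "dy": 0, "dz": 0.15, "wx": 0, "wy": 0, "wz": 0, "fingers": 0},
    {"dx": 0, "dy": 0, "dz": 0.15, "wx": 0, "wy": 0, "wz": 0, "fingers": 0}
  ]
}}

```text
time_s: 9.05
eef_pos: [0.5031, 0.0799, 0.0641]
ee_rot: [-0.0, 0.987, 0.159, 0.0]
ft_force: [0.6, 0.4, 0.1]
opening: 0.003
gripper_force: 0.0
```

>>> {"api": "jog_arm", "payload": {
  "targets": [
    {"dx": 0, "dy": 0, "dz": 0.15, "wx": 0, "wy": 0, "wz": 0, "fingers": 0},
    {"dx": 0, "dy": 0, "dz": 0.15, "wx": 0, "wy": 0, "wz": 0, "fingers": 0}
  ]
}}

```text
time_s: 9.25
eef_pos: [0.5031, 0.08, 0.0611]
ee_rot: [-0.0, 0.987, 0.159, 0.0]
ft_force: [-0.8, 0.2, 0.1]
opening: -0.001
gripper_force: 0.0
```

Snapped past the catch. I'll press on gently until it meets the seat.

>>> {"api": "jog_arm", "payload": {
  "targets": [
    {"dx": 0, "dy": 0, "dz": 0.1, "wx": 0, "wy": 0, "wz": 0, "fingers": 0},
    {"dx": 0, "dy": 0, "dz": 0.1, "wx": 0, "wy": 0, "wz": 0, "fingers": 0}
  ]
}}

```text
time_s: 9.45
eef_pos: [0.5032, 0.0799, 0.0606]
ee_rot: [0.0, 0.987, 0.159, 0.0]
ft_force: [-14.2, -0.9, 59.2]
opening: -0.002
gripper_force: 29.3
```

>>> {"api": "jog_arm", "payload": {
  "targets": [
    {"dx": 0, "dy": 0, "dz": 0.1, "wx": 0, "wy": 0, "wz": 0, "fingers": 0},
    {"dx": 0, "dy": 0, "dz": 0, "wx": 0, "wy": 0, "wz": 0, "fingers": 0}
  ]
}}

```text
time_s: 9.65
eef_pos: [0.5032, 0.0799, 0.0606]
ee_rot: [0.0, 0.987, 0.159, 0.001]
ft_force: [-14.6, -2.0, 61.5]
opening: 0.001
gripper_force: 30.3
```

Firmly on the seat at the expected height, so I'll retreat upward and check.

>>> {"api": "jog_arm", "payload": {
  "targets": [
    {"dx": 0, "dy": 0, "dz": -0.5, "wx": 0, "wy": 0, "wz": 0, "fingers": 0},
    {"dx": 0, "dy": 0, "dz": -2.5, "wx": 0, "wy": 0, "wz": 0, "fingers": 0},
    {"dx": 0, "dy": 0, "dz": -4, "wx": 0, "wy": 0, "wz": 0, "fingers": 0},
    {"dx": 0, "dy": 0, "dz": -4, "wx": 0, "wy": 0, "wz": 0, "fingers": 0},
    {"dx": 0, "dy": 0, "dz": -4, "wx": 0, "wy": 0, "wz": 0, "fingers": 0},
    {"dx": 0, "dy": 0, "dz": 0, "wx": 0, "wy": 0, "wz": 0, "fingers": 0}
  ]
}}

```text
time_s: 10.25
eef_pos: [0.5055, 0.0801, 0.213]
ee_rot: [0.0, 0.987, 0.159, 0.004]
ft_force: [0.1, 0.7, -0.2]
opening: 0.001
gripper_force: 0.0
```

```bash
python3 - <<'E'
from h import *
a=optics.capture("side")[:,:,::-1];cv2.imwrite("pics/s10f.png",a)
s=readout.get_state();print(s["eef_pos"],s["ft_force"])
cv2.imwrite("pics/s10.png",cv2.resize(a[200:325,200:350],None,fx=4.5,fy=4.5,interpolation=cv2.INTER_CUBIC))
E
```

```text
[0.50442701 0.08000507 0.21059687] [-0.05214605  1.28840395 -1.11093677]
```

View pics/s10.png

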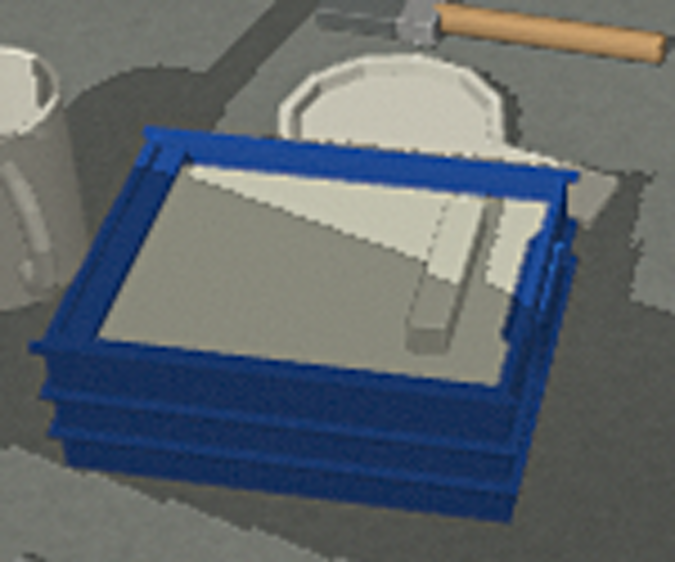

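The lid sits level inside the walls, with the catch nose over its near edge at (520,290) and the far edge under the lip. The other objects haven't moved, so I'll hand in.

```bash
python3 -c "
from bench import r
print(r.sign_off())"
```

```text
the job is handed in; nothing more can be done
None
```

The lid is tucked under the far lip, pressed past the spring catch and sitting level on its seat; the arm is clear, nothing else looked moved in the last side view, and the job was handed in at about 10 s, with no verdict shown.

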